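Shut the purge gas and prop the treatment chamber open

TASK

The treatment in the archive chamber is over: push the yellow-handled gas cock a quarter turn shut and press it firmly, but not violently, against its stop. Then raise the chamber's hood well up by its front bar, let it go, and before it has sunk shut swing the prop rod up so that its cross pin sits in the orange socket on the hood's left edge and holds the hood open. Leave the blue-handled cock and the other things on the table as they are.

Things in the scene. Friction and masses are not known exactly. Their poses are not given: they have to be found in the camera images.
- yellow_valve: the gas cock to shut: a fixed stand (base plate 110 x 70 mm) carrying a level copper pipe along its own x axis, 18 mm thick, axis 50 mm above the table, and on top a flat lever with a yellow sleeve. Origin: centre of the base's underside, on the lever's upright axis; z up. It may stand in either of two places, the blue one in the other
- yellow_handle (a joint): turn of the yellow lever, rad, 0 to 1.571, clockwise seen from above. 0: lever lies over the pipe and points to the stand's -x, fully open. 1.571: lever points to the stand's +y, across the pipe, shut, against a hard stop. It starts open or nearly so. Stays where it is left. Turning it takes about 6 N at the middle of the sleeve; against the stop the force rises sharply: firmly home means 12 to 20 N of push there, over 45 N would damage it
- yellow_grip (a point): point on the yellow lever, middle of its height, 85 mm from its axis and 110 mm above the table. The sleeve is 75 mm long (40 to 115 mm from the axis), 18 mm wide and 16 mm high (102 to 118 mm above the table); free space beneath it down to 70 mm above the table, apart from the 24 mm stem hub
- blue_handle (a joint): turn of the lever of the other cock, same make with a blue sleeve; must be left as it is
- blue_grip (a point): the same point on the blue lever
- chamber: the treatment chamber, a fixed grey tray 240 (x) x 300 (y) x 75 mm high under a blue-framed clear hood. Origin: centre of its underside; its x axis points from its front (robot side) to its hinge side, z up
- hood (a joint): angle of the hood, rad, 0 shut to 1.2; starts shut. Hinge along the chamber's y axis at chamber x = 120 mm, z = 80 mm. The hood weighs about 0.6 kg and has a strong damper: raising its bar at 0.1 m/s takes about 20 N, and when let go it sinks slowly, 0.02 to 0.05 rad/s, faster the lower it is. When the pin sits in the socket it rests at about 0.75 rad
- hood_handle (a point): middle of the hood's front bar, a round steel bar 10 mm thick and 120 mm long along the chamber's y axis, held by two arms 100 mm apart, 60 mm clear in front of the hood's edge; 310 mm from the hinge axis, 84 mm above the table when shut
- socket (a point): centre of the pin's seat, a 24 mm wide notch, open downwards, in the orange bracket on the hood's left (+y) edge, 165 mm from the hinge axis and 152 to 182 mm left of the chamber's middle. On its hinge side a rounded 5 mm lip and a flat rail: with the hood above 0.8 rad the pin passes freely under both; a hood sunk onto the pin must be lifted again by slowly swinging the rod on. In front a 28 mm stop bars the pin
- prop (a joint): angle of the prop rod, rad: 0 level, pointing to the chamber's +x; grows as its free end swings up; limits -0.15 and 1.4. Starts near level. Stiff in its pivot (about 0.11 N m), stays where it is left. Pin in the socket: about 1.0 (0.93 to 1.05)
- prop_pivot (a point): pivot of the prop rod (axis along the chamber's y) on the chamber's left side: chamber x = -95 mm, y = 275 mm, z = 50 mm
- prop_grip (a point): middle of the red sleeve on the prop rod, 125 mm from the pivot; the sleeve is 50 mm long and 10 mm square, standing 120 mm clear of the chamber's wall, 88 mm clear of the socket bracket
- prop_pin (a point): on the rod's cross pin, the part that seats: the rod (8 mm thick) ends 171 mm from the pivot in a pin 8 mm thick and 118 mm long that points back towards the chamber; this point is 9 mm from the pin's end
- ink_box: bystander to leave alone: black carton 70 x 80 x 90 mm; origin at its underside
- weight: bystander to leave alone: brass paperweight, 48 mm wide, 46 mm high; origin at its underside
- spatula: bystander to leave alone: steel spatula, 190 mm; origin at its underside
- pencil: bystander to leave alone: yellow pencil, 170 mm; origin at its underside
- mug: bystander to leave alone: white mug, 76 mm wide, 90 mm high; origin at its underside
- clip_tin: bystander to leave alone: green tin 90 x 60 x 25 mm; origin at its underside
Mind the look-alikes: they are no part of the job. Leave any red look-alike of the yellow_valve alone.

How it is judged:
By the outcome, as a careful person would: the job done as asked, in the order asked, and still so for the second after the job is handed in, with the robot touching nothing.
It also fails if it takes over 72 s, if anything falls off the work surface, if the arm or the gripper's body presses on something with over 40 N, if the wrist force passes 120 N, or if a joint passes its speed limit or range.

ROBOT

A 7-joint arm with a two-finger parallel gripper is mounted at the origin on the work surface. World frame = base frame: x ahead of the robot, y to its left, z up, the work surface at z = 0. Lengths are in m, angles in rad, forces in N, time in s.
With the tool pointing down it reaches from about 0.375 to 0.925 m from the base axis. Payload 3.1 kg.
Tool frame: the origin (TCP) lies between the finger pads; the fingertips stand 14 mm ahead of it and the grasp point (between the pads) lies 5 mm behind it (finger_overhang is the distance from the TCP to the fingertips, in m); z points along the fingers, y is the line along which they close (so a half turn about z gives the same grasp; the last joint's range is limited). The gripper opens to 85 mm and grips with 20 to 120 N. Pads are 22 mm wide; open, the fingers measure 114 mm over their backs; the gripper's body (76 mm by 85 mm) begins 54 mm behind the grasp point. The pads swing forward as they close: fully open they stand 13 mm farther back than shut.
Start: joints at [-1.268, 0.383, 0.044, 1.598, -0.018, 1.161, -0.05], TCP at [0.254, 0.598, 0.245] pointing down, gripper open.
Joint ranges: [-2.61, 2.61], [-0.41, 2.15], [-1.48, 1.57], [0, 2.5], [-1.57, 4.71], [0.05, 1.97], [-2.85, 2.85]. Speed limits (rad/s): [2.79, 2.79, 3.14, 3.14, 3.14, 3.14, 3.14].

INTERFACE

Orientations are given as a unit quaternion [x, y, z, w].
In Python, from station import * gives the robot as it stands. The module is installed in compiled form; this text tells all that it offers.
- The arm moves only by the tool play_rows, never from a script. Its argument "motion" is a list of rows, each an object with "offset": the shift along the world's x, y, z in mm, a list of three; "dr": the turn, a rotation vector about the world's x, y, z in rad, a list of three. A call has 1 to 20 rows; each row is the pose to reach, as a shift and turn from the pose commanded when the call began; what a row does not reach only later rows make up. A row lasts 1/8 s, in which the tool goes at most 62.5 mm and 10.7 degrees, less where a joint would pass 70% of its speed; a pose out of reach is approached as far as the arm can. A call with a gripper value outside its range is refused whole. "grip" is the opening, from 0 (shut) to 1 (fully open), set as the call begins (left out, the last holds). The fingers move at their own pace and stop on an object; "newtons" is the grip in N (left out, the last holds). Time passes only in rows, so rows that repeat a pose let the fingers close. It gives the time, the measured TCP pose, the force, the opening and the grip force at its end, in the units of the state.
- read_state(): the state, without advancing time (a new reading comes with each control period).
- capture(name): name is "side" or "top"; returns the picture (400x640x3 uint8, red, green, blue); there is no depth.
- camera_info(name): a dict with "intrinsics" (3x3 intrinsics, pixels), "rvec" (rotation vector, rad) and "tvec" (3), from world to camera coordinates, as OpenCV has them. Camera axes: x right, y down, z forward; pixel columns grow to the right and rows downward; lengths in m; the calibration is good to about 2 mm. A picture is of the moment at which its call begins. camera_info takes no time and is no camera call.
- finish_job(): hands the job in; it is judged then, once.
The state is a dict: "time": time; "q": joint angles; "qd": joint speeds; "joint_torque": joint torques, N m; "tool_pos": TCP position; "ee_rot": TCP orientation; "wrist_force": force on the tool from outside, world axes, zero at the start; "ft_torque": the same for the moment, N m; "gripper_width": finger opening in m; "finger_force": force on a finger pad.
Only numpy, scipy, OpenCV 4.12 (cv2) and the standard library are available. Lean on these libraries where they do the work, as an engineer would, in place of code of your own. Each camera call takes 0.05 s, during which the arm holds its last target. There are 200 camera calls.

## Working session

There is one attempt and no reset: what is moved stays moved. The work goes in short steps, Python scripts to look and compute and a tool call to move; the robot and the scene stay as the last step left them, time stands still between calls to the robot, and variables do not carry over. Pictures are saved under pics/ and viewed, at most 10 in all, crops included, and the job is handed in when it is done.

Besides the shell and the picture viewer there is one more tool, called as name(argument=value, ...), one argument or row to a line, values as JSON. play_rows: Moves the arm, as the interface text tells. Its arguments: {"type":"object","properties":{"motion":{"type":"array","items":{"type":"object","properties":{"offset":{"type":"array","items":{"type":"number"}},"dr":{"type":"array","items":{"type":"number"}}}}},"grip":{"type":"number"},"newtons":{"type":"number"}},"required":["motion"]}

```bash
mkdir -p pics
cat > h.py <<'E'
from station import *
import numpy as np, cv2
def cam(n):
    c=camera_info(n);K=np.array(c["intrinsics"],float);R=cv2.Rodrigues(np.array(c["rvec"],float))[0];t=np.array(c["tvec"],float).ravel();return K,R,t
def onplane(n,uv,z):
    K,R,t=cam(n);o=-R.T@t;d=R.T@np.linalg.inv(K)@np.array([uv[0],uv[1],1.]);return o+d*(z-o[2])/d[2]
def proj(n,p):
    K,R,t=cam(n);c=K@(R@np.array(p,float)+t);return c[:2]/c[2]
def tri(a,b):
    A=[];B=[]
    for n,uv in (("side",a),("top",b)):
        K,R,t=cam(n);o=-R.T@t;d=R.T@np.linalg.inv(K)@np.array([uv[0],uv[1],1.]);d/=np.linalg.norm(d);P=np.eye(3)-np.outer(d,d);A.append(P);B.append(P@o)
    return np.linalg.solve(sum(A),sum(B))
def save(n,f):
    im=capture(n);cv2.imwrite(f,im[:,:,::-1]);return im
E
python3 - <<'E'
from h import *
for n in("top","side"):
    save(n,f"pics/{n}0.png");K,R,t=cam(n);print(n,K.round(1).tolist(),(-R.T@t).round(3),R[2].round(3))
s=read_state();print(s["tool_pos"],s["ee_rot"],s["time"],s["gripper_width"])
E
```

```text
top [[399.5, 0.0, 321.1], [0.0, 399.5, 195.9], [0.0, 0.0, 1.0]] [ 0.523 -0.028  1.14 ] [ 0.051 -0.016 -0.999]
side [[370.1, 0.0, 321.8], [0.0, 370.1, 188.8], [0.0, 0.0, 1.0]] [ 0.365 -0.928  0.734] [ 0.214  0.79  -0.574]
[0.25330085 0.59774377 0.24399499] [ 1.99021506e-01  9.79994399e-01 -1.18057505e-03 -1.58330648e-04] 0.1 0.08531055250596793
```

View pics/top0.png

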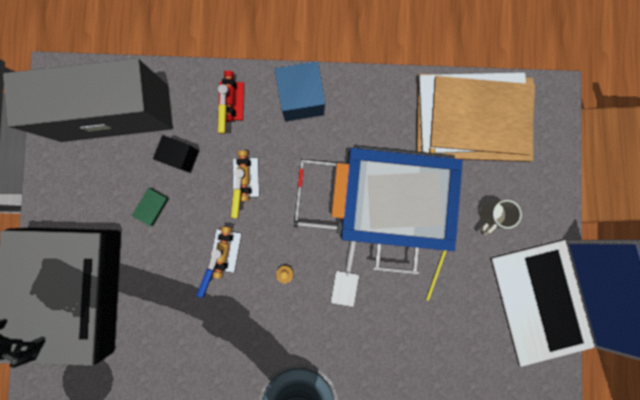

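View pics/side0.png

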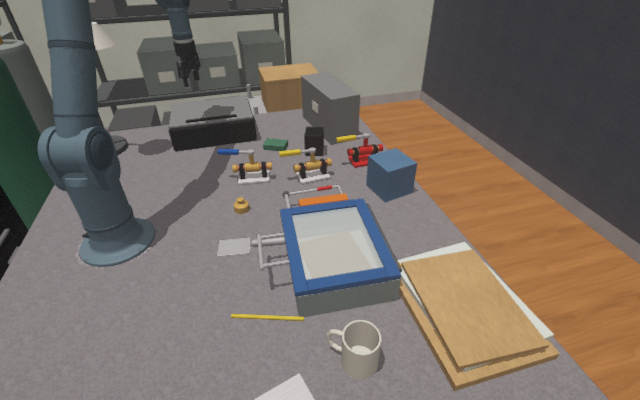

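The top view shows three candidates: a yellow sleeve on the copper valve at (236,195), a yellow sleeve on a red valve at (221,110), which is the look-alike, and the blue-handled valve at (205,280). I choose the copper one at (236,195). The chamber is at (405,200), the front bar at (397,270), the red prop sleeve at (300,178) and the orange bracket at (341,190).

```bash
cat > m.py <<'E'
from h import *
def comp(im,lo,hi,minA=8):
    hsv=cv2.cvtColor(im,cv2.COLOR_RGB2HSV);m=cv2.inRange(hsv,np.array(lo),np.array(hi))
    n,l,s,c=cv2.connectedComponentsWithStats(m)
    return [(c[i].round(1),s[i,4],cv2.minAreaRect(np.argwhere(l==i)[:,::-1].astype(np.float32))) for i in range(1,n) if s[i,4]>=minA]
E
python3 - <<'E'
from m import *
T=cv2.imread("pics/top0.png")[:,:,::-1].copy();S=cv2.imread("pics/side0.png")[:,:,::-1].copy()
for nm,im in(("T",T),("S",S)):
    for cn,lo,hi in(("yel",(24,130,120),(33,255,255)),("red",(0,170,90),(4,255,255)),("red2",(174,150,90),(180,255,255)),("ora",(6,190,120),(14,255,255)),("blue",(105,150,60),(120,255,255))):
        for c,a,r in comp(im,lo,hi,12): print(nm,cn,c,a,np.round(cv2.boxPoints(r)).astype(int).tolist())
def crop(im,x0,y0,x1,y1,k):return cv2.resize(im[y0:y1,x0:x1],None,fx=k,fy=k,interpolation=cv2.INTER_CUBIC)
a=crop(T,190,140,470,310,2.85)[:, :798]
cv2.imwrite("pics/c1.png",cv2.resize(T[140:310,190:470],(798,484),interpolation=cv2.INTER_CUBIC)[:,:,::-1])
cv2.imwrite("pics/c2.png",cv2.resize(S[130:310,210:410],(660,594),interpolation=cv2.INTER_CUBIC)[:,:,::-1])
E
```

```text
T yel [221.3 118.6] 186 [[217, 132], [219, 105], [225, 105], [224, 132]]
T yel [235.3 203.4] 194 [[231, 217], [233, 189], [240, 190], [237, 218]]
T yel [435.6 274.8] 148 [[426, 299], [443, 250], [446, 251], [428, 299]]
T red [228.2  73.3] 41 [[224, 75], [224, 70], [233, 72], [232, 76]]
T red [235.9 100.8] 458 [[226, 83], [243, 83], [243, 120], [226, 120]]
T red [300.2 177.3] 42 [[298, 185], [300, 170], [302, 170], [301, 185]]
T blue [402.5 198.9] 3543 [[340, 239], [350, 148], [463, 160], [454, 251]]
T blue [611.4 293.2] 5795 [[571, 245], [639, 245], [639, 355], [571, 355]]
T blue [204.3 283.6] 188 [[196, 295], [207, 269], [214, 272], [202, 298]]
S yel [345.6 137.3] 70 [[337, 137], [355, 134], [355, 139], [337, 141]]
S yel [289.4 151.6] 82 [[279, 151], [300, 147], [300, 152], [279, 156]]
S yel [267.2 316.6] 252 [[231, 317], [231, 313], [303, 316], [303, 320]]
S red [363.3 155.1] 202 [[351, 164], [364, 139], [376, 145], [363, 170]]
S red [380.8 147.2] 16 [[379, 145], [382, 144], [383, 149], [380, 150]]
S red [350.3 151.8] 16 [[349, 150], [352, 150], [352, 154], [349, 154]]
S red [324.5 187.5] 23 [[318, 188], [331, 186], [331, 187], [318, 189]]
S blue [227.4 151. ] 82 [[218, 149], [237, 149], [237, 153], [218, 153]]
```

View pics/c1.png

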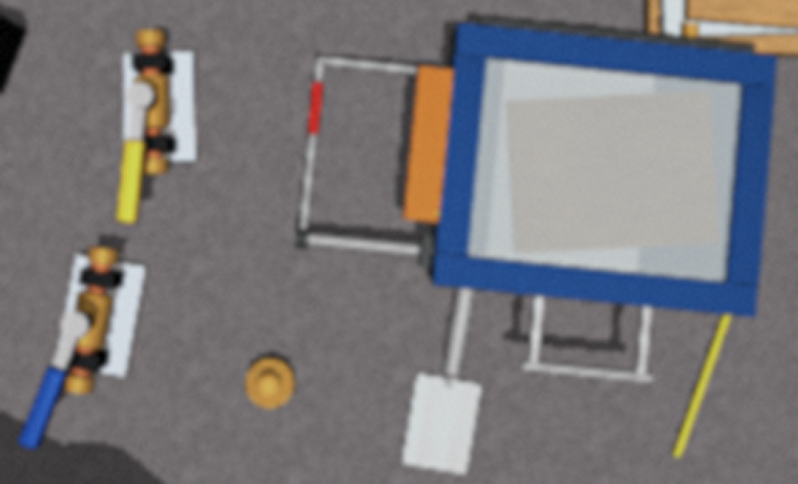

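View pics/c2.png

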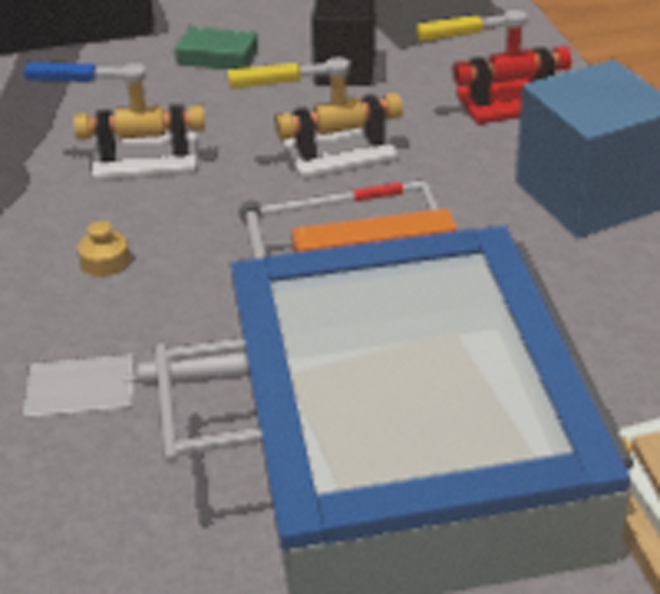

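Run:
```python
from m import *
c=lambda u,v:(190+u/2.85,140+v/2.85)
s=lambda u,v:(210+u/3.3,130+v/3.3)
p=lambda n,x:print(n,np.round(np.array(x)*1000,1))
p("sleeve tri",tri((289.4,151.6),(235.3,203.4)));p("sleeve pl",onplane("top",(235.3,203.4),.114))
p("hub tri",tri(s(339,65),c(142,95)));p("hub pl",onplane("top",c(142,95),.115))
p("pipe far",onplane("top",c(151,35),.055));p("pipe near",onplane("top",c(155,167),.055))
p("sleeve end",onplane("top",c(126,221),.118))
b1=onplane("top",c(527,367),.084);b2=onplane("top",c(650,378),.084);p("bar",b1);p("bar",b2);p("mid",(b1+b2)/2);print(np.linalg.norm(b1-b2))
p("bar tri L",tri(s(162,348),c(527,367)));p("bar tri R",tri(s(172,452),c(650,378)))
p("redsl tri",tri((324.5,187.5),(300.2,177.3)))
p("pivot tri",tri(s(252,211),c(301,240)));p("pivot pl",onplane("top",c(301,240),.055))
p("rod end tri",tri(s(427,185),c(319,61)))
for q in [(340,239),(350,148),(463,160),(454,251)]: p("hood",onplane("top",q,.095))
for q in [(404,217),(419,66),(441,222)]: p("ora",onplane("top",c(*q),.09))
for q in [(127,50),(192,50),(195,160)]: p("base",onplane("top",c(*q),.008))
p("blue sl",onplane("top",(204.3,283.6),.114));p("weight",onplane("top",c(269,380),.04))
p("spat",onplane("top",c(455,375),.005));p("spatend",onplane("top",c(405,465),.002));p("pencil",onplane("top",c(727,316),.005))
```

```text
sleeve tri [550.2 174.8 110.5]
sleeve pl [549.7 174.2 114. ]
hub tri [629.4 166.3 109.6]
hub pl [627.2 165.6 115. ]
pipe far [691.1 170.7  55. ]
pipe near [564.9 161.9  55. ]
sleeve end [513.5 174.7 118. ]
bar [ 389.7 -192.4   84. ]
bar [ 382.7 -306.5   84. ]
mid [ 386.2 -249.5   84. ]
0.11431658927312627
bar tri L [ 392.  -192.4   85.6]
bar tri R [ 384.6 -305.8   87.2]
redsl tri [628.4  12.6  53.1]
pivot tri [502.5  20.8  47.8]
pivot pl [499.8  21.   55. ]
rod end tri [674.8   8.8  51.7]
hood [465.6 -97.7  95. ]
hood [ 705.4 -117.6   95. ]
hood [ 683.2 -417.9   95. ]
hood [ 442.9 -397.    95. ]
ora [524.5 -74.7  90. ]
ora [664.8 -84.7  90. ]
ora [ 520.9 -109.    90. ]
base [682.5 202.5   8. ]
base [684.6 137.9   8. ]
base [574.9 130.8   8. ]
blue sl [344.4 244.2 114. ]
weight [365.   47.8  40. ]
spat [ 369.9 -133.4    5. ]
spatend [280.  -86.5   2. ]
pencil [ 435.6 -403.3    5. ]
```

play_rows(
  grip=0,
  newtons=60,
  motion=[
    {"offset": [14, -23, 10], "dr": [0, 0, -0.06]},
    {"offset": [40, -64, 10], "dr": [0, 0, -0.18]},
    {"offset": [70, -112, 10], "dr": [0, 0, -0.31]},
    {"offset": [102, -163, 10], "dr": [0, 0, -0.45]},
    {"offset": [134, -214, 10], "dr": [0, 0, -0.6]},
    {"offset": [166, -265, 10], "dr": [0, 0, -0.75]},
    {"offset": [198, -316, 10], "dr": [0, 0, -0.9]},
    {"offset": [230, -367, 10], "dr": [0, 0, -1.04]},
    {"offset": [258, -412, 0], "dr": [0, 0, -1.16]},
    {"offset": [276, -442, -10], "dr": [0, 0, -1.24]},
    {"offset": [286, -458, -30], "dr": [0, 0, -1.28]},
    {"offset": [286, -458, -60], "dr": [0, 0, -1.28]},
    {"offset": [286, -458, -90], "dr": [0, 0, -1.28]},
    {"offset": [286, -458, -115], "dr": [0, 0, -1.28]},
    {"offset": [286, -458, -132], "dr": [0, 0, -1.28]},
    {"offset": [286, -458, -142], "dr": [0, 0, -1.28]},
    {"offset": [286, -458, -145], "dr": [0, 0, -1.28]},
    {"offset": [286, -458, -145], "dr": [0, 0, -1.28]},
  ],
)

```text
time: 2.35
tool_pos: [0.5401, 0.1407, 0.1008]
ee_rot: [0.745, 0.667, 0.001, 0.0]
wrist_force: [-0.2, 0.7, -0.3]
gripper_width: 0.0
finger_force: 0.0
```

Run:
```python
from m import *
s=read_state();print(s["time"],s["tool_pos"],s["ee_rot"],s["wrist_force"],s["q"])
im=save("top","pics/t1.png");sd=save("side","pics/s1.png")
cv2.imwrite("pics/t1c.png",np.hstack([cv2.resize(im[130:260,170:320],(450,390)),cv2.resize(sd[90:220,220:335],(345,390))])[:,:,::-1])
H=np.array([628,166.]);psi=np.radians(3.8)
def C(a,off=20,r=85):
    a=np.radians(a);return H+r*np.array([np.cos(a),np.sin(a)])-off*np.array([np.sin(a),-np.cos(a)])
p0=C(173.5,35)
for k in range(0,90,5): print(173.5-k,(C(173.5-k)-np.array([540,140])).round(0),round(-np.radians(k),3))
```

```text
2.35 [0.54008408 0.14065853 0.1007802 ] [7.44924452e-01 6.67148601e-01 5.31058043e-04 1.51903107e-04] [-0.19848617  0.72029068 -0.31355578] [-0.70988235  0.41582857  0.45352676  1.95189296 -0.2434326   0.82565847
 -0.23386731]
173.5 [ 1. 16.] -0.0
168.5 [ 1. 23.] -0.087
163.5 [ 1. 31.] -0.175
158.5 [ 2. 39.] -0.262
153.5 [ 3. 46.] -0.349
148.5 [ 5. 53.] -0.436
143.5 [ 8. 60.] -0.524
138.5 [11. 67.] -0.611
133.5 [15. 74.] -0.698
128.5 [19. 80.] -0.785
123.5 [24. 86.] -0.873
118.5 [30. 91.] -0.96
113.5 [36. 96.] -1.047
108.5 [ 42. 100.] -1.134
103.5 [ 49. 104.] -1.222
98.5 [ 56. 107.] -1.309
93.5 [ 63. 110.] -1.396
88.5 [ 70. 111.] -1.484
```

View pics/t1c.png

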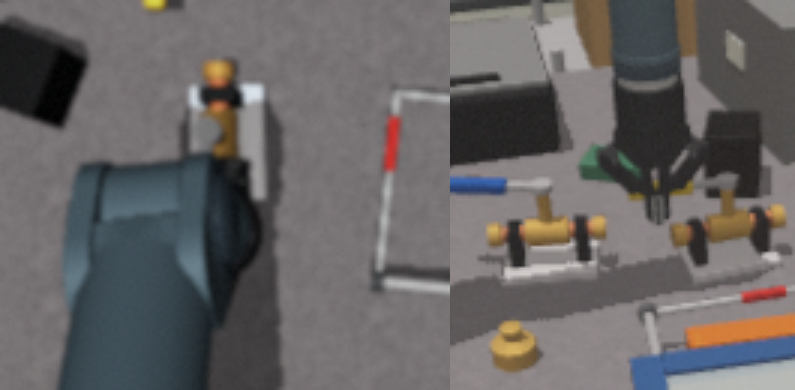

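The side crop shows the closed fingers at (655,205), on the near side of the yellow sleeve and at its height, clear of the pipe. Next I sweep the lever along its arc.

play_rows(
  motion=[
    {"offset": [1, 8, 0], "dr": [0, 0, 0]},
    {"offset": [1, 16, 0], "dr": [0, 0, 0]},
    {"offset": [1, 23, 0], "dr": [0, 0, -0.087]},
    {"offset": [1, 31, 0], "dr": [0, 0, -0.175]},
    {"offset": [2, 39, 0], "dr": [0, 0, -0.262]},
    {"offset": [3, 46, 0], "dr": [0, 0, -0.349]},
    {"offset": [5, 53, 0], "dr": [0, 0, -0.436]},
    {"offset": [8, 60, 0], "dr": [0, 0, -0.524]},
    {"offset": [11, 67, 0], "dr": [0, 0, -0.611]},
    {"offset": [15, 74, 0], "dr": [0, 0, -0.698]},
    {"offset": [19, 80, 0], "dr": [0, 0, -0.785]},
    {"offset": [24, 86, 0], "dr": [0, 0, -0.873]},
    {"offset": [30, 91, 0], "dr": [0, 0, -0.96]},
    {"offset": [36, 96, 0], "dr": [0, 0, -1.047]},
    {"offset": [42, 100, 0], "dr": [0, 0, -1.134]},
    {"offset": [45, 102, 0], "dr": [0, 0, -1.18]},
    {"offset": [45, 102, 0], "dr": [0, 0, -1.18]},
  ],
)

```text
time: 4.58
tool_pos: [0.5816, 0.2437, 0.0995]
ee_rot: [0.99, 0.141, -0.003, -0.0]
wrist_force: [-5.7, -0.7, 2.8]
gripper_width: 0.0001
finger_force: 2.5
```

play_rows(
  motion=[
    {"offset": [3, 2, 0], "dr": [0, 0, -0.04]},
    {"offset": [7, 4, 0], "dr": [0, 0, -0.09]},
    {"offset": [11, 6, 0], "dr": [0, 0, -0.14]},
    {"offset": [15, 7, 0], "dr": [0, 0, -0.18]},
    {"offset": [18, 8, 0], "dr": [0, 0, -0.216]},
    {"offset": [20, 8, 0], "dr": [0, 0, -0.216]},
    {"offset": [20, 8, 0], "dr": [0, 0, -0.216]},
  ],
)

```text
time: 5.45
tool_pos: [0.6016, 0.2525, 0.0995]
ee_rot: [0.999, 0.034, -0.003, -0.001]
wrist_force: [-5.9, 0.9, 3.1]
gripper_width: 0.0002
finger_force: 2.6
```

play_rows(
  motion=[
    {"offset": [1, 0, 0]},
    {"offset": [2, 0, 0]},
    {"offset": [2, 0, 0]},
  ],
)

```text
invalid input
```

play_rows(
  motion=[
    {"offset": [1, 0, 0], "dr": [0, 0, 0]},
    {"offset": [2, 0, 0], "dr": [0, 0, 0]},
    {"offset": [2, 0, 0], "dr": [0, 0, 0]},
  ],
)

```text
time: 5.82
tool_pos: [0.6027, 0.2528, 0.0995]
ee_rot: [0.999, 0.034, -0.004, -0.001]
wrist_force: [-7.1, 0.6, 4.2]
gripper_width: 0.0001
finger_force: 3.5
```

play_rows(
  motion=[
    {"offset": [1, 0, 0], "dr": [0, 0, 0]},
    {"offset": [2, 0, 0], "dr": [0, 0, 0]},
    {"offset": [3, 0, 0], "dr": [0, 0, 0]},
    {"offset": [3, 0, 0], "dr": [0, 0, 0]},
  ],
)

```text
time: 6.32
tool_pos: [0.6027, 0.2527, 0.0994]
ee_rot: [0.999, 0.034, -0.008, -0.001]
wrist_force: [-14.1, -0.5, 10.2]
gripper_width: 0.0001
finger_force: 6.9
```

play_rows(
  motion=[
    {"offset": [0.5, 0, 0], "dr": [0, 0, 0]},
    {"offset": [1, 0, 0], "dr": [0, 0, 0]},
    {"offset": [1, 0, 0], "dr": [0, 0, 0]},
  ],
)

```text
time: 6.7
tool_pos: [0.6027, 0.2528, 0.0994]
ee_rot: [0.999, 0.034, -0.009, -0.001]
wrist_force: [-15.3, -0.8, 12.3]
gripper_width: -0.0
finger_force: 8.0
```

play_rows(
  motion=[
    {"offset": [-10, 0, 0], "dr": [0, 0, 0]},
    {"offset": [-30, 0, 0], "dr": [0, 0, 0]},
    {"offset": [-40, 0, 30], "dr": [0, 0, 0]},
    {"offset": [-45, -10, 75], "dr": [0, 0, 0.05]},
    {"offset": [-55, -40, 110], "dr": [0, 0, 0.15]},
    {"offset": [-70, -85, 120], "dr": [0, 0, 0.28]},
    {"offset": [-88, -140, 120], "dr": [0, 0, 0.44]},
    {"offset": [-108, -195, 120], "dr": [0, 0, 0.6]},
    {"offset": [-128, -250, 120], "dr": [0, 0, 0.76]},
    {"offset": [-148, -305, 120], "dr": [0, 0, 0.92]},
    {"offset": [-168, -360, 120], "dr": [0, 0, 1.08]},
    {"offset": [-188, -412, 120], "dr": [0, 0, 1.22]},
    {"offset": [-205, -455, 115], "dr": [0, 0, 1.33]},
    {"offset": [-216, -482, 105], "dr": [0, 0, 1.4]},
    {"offset": [-221, -495, 95], "dr": [0, 0, 1.43]},
    {"offset": [-222, -498, 85], "dr": [0, 0, 1.43]},
    {"offset": [-222, -498, 85], "dr": [0, 0, 1.43]},
  ],
)

```text
time: 8.82
tool_pos: [0.3882, -0.2478, 0.1849]
ee_rot: [0.734, 0.679, -0.0, 0.0]
wrist_force: [-0.2, 0.4, 0.8]
gripper_width: 0.0
finger_force: 0.0
```

Run:
```python
from m import *
s=read_state();print(s["time"],s["tool_pos"],s["ee_rot"],s["q"])
im=save("top","pics/t2.png");sd=save("side","pics/s2.png")
a=cv2.resize(im[120:320,180:440],(520,400));b=cv2.resize(sd[120:320,200:340],(280,400))
cv2.imwrite("pics/t2c.png",np.hstack([a,b])[:,:,::-1])
for c in comp(im,(24,130,120),(33,255,255)): print(c[0],c[1])
print((onplane("top",comp(im,(24,130,120),(33,255,255))[1][0],.114)*1000).round(1))
```

```text
8.825 [ 0.38823567 -0.24779973  0.18489411] [ 7.33896101e-01  6.79261594e-01 -4.44371947e-04  4.64177878e-05] [-0.52813402  0.13793573  1.08571559  2.1334002  -0.14912124  0.94899735
  0.56365851]
[221.3 118.6] 186
[208.6 174.1] 194
[440.7 260.7] 60
[622.8 245.5 114. ]
```

View pics/t2c.png

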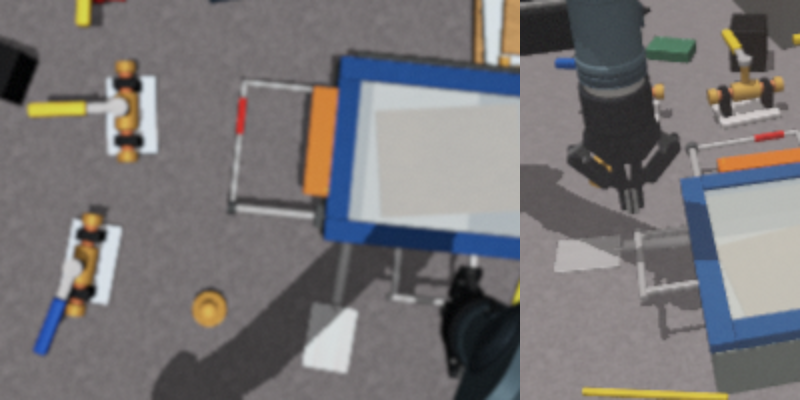

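The yellow lever in the crop, at (55,108), now points across the pipe, at a measured 93.7°, so it is shut. The gripper is above the front bar (side crop: fingers (632,205), bar (645,270)). I open it halfway and descend.

play_rows(
  grip=0.5,
  motion=[
    {"offset": [0, 0, 0], "dr": [0, 0, 0]},
    {"offset": [0, 0, 0], "dr": [0, 0, 0]},
    {"offset": [0, 0, -10], "dr": [0, 0, 0]},
    {"offset": [0, 0, -30], "dr": [0, 0, 0]},
    {"offset": [0, 0, -50], "dr": [0, 0, 0]},
    {"offset": [0, 0, -70], "dr": [0, 0, 0]},
    {"offset": [0, 0, -88], "dr": [0, 0, 0]},
    {"offset": [0, 0, -100], "dr": [0, 0, 0]},
    {"offset": [0, 0, -106], "dr": [0, 0, 0]},
    {"offset": [0, 0, -106], "dr": [0, 0, 0]},
  ],
)

```text
time: 10.18
tool_pos: [0.3885, -0.2476, 0.0791]
ee_rot: [0.733, 0.68, -0.0, -0.0]
wrist_force: [0.1, 0.2, -0.1]
gripper_width: 0.0428
finger_force: 0.0
```

play_rows(
  grip=0,
  newtons=70,
  motion=[
    {"offset": [0, 0, 0], "dr": [0, 0, 0]},
    {"offset": [0, 0, 0], "dr": [0, 0, 0]},
    {"offset": [0, 0, 0], "dr": [0, 0, 0]},
    {"offset": [0, 0, 0], "dr": [0, 0, 0]},
    {"offset": [0, 0, 0], "dr": [0, 0, 0]},
  ],
)

```text
time: 10.8
tool_pos: [0.3883, -0.2476, 0.0799]
ee_rot: [0.733, 0.68, 0.0, -0.0]
wrist_force: [-1.8, 1.5, 5.6]
gripper_width: 0.0077
finger_force: 68.3
```

play_rows(
  motion=[
    {"offset": [0, 0, 5], "dr": [0, 0, 0]},
    {"offset": [0, 0, 12], "dr": [0, 0, 0]},
    {"offset": [1, 0, 21], "dr": [0, 0, 0]},
    {"offset": [2, 0, 31], "dr": [0, 0, 0]},
    {"offset": [3, 0, 39], "dr": [0, 0, 0]},
    {"offset": [4, 0, 46], "dr": [0, 0, 0]},
    {"offset": [5.5, -0.5, 54], "dr": [0, 0, 0]},
    {"offset": [7, -0.5, 61.5], "dr": [0, 0, 0]},
  ],
)

```text
time: 11.8
tool_pos: [0.3948, -0.248, 0.1409]
ee_rot: [0.733, 0.68, -0.0, -0.0]
wrist_force: [2.0, -4.2, -14.2]
gripper_width: 0.0074
finger_force: 67.9
```

play_rows(
  motion=[
    {"offset": [1.8, 0, 7.5], "dr": [0, 0, 0]},
    {"offset": [3.6, 0, 15], "dr": [0, 0, 0]},
    {"offset": [5.8, -0.5, 22.5], "dr": [0, 0, 0]},
    {"offset": [8, -0.5, 30], "dr": [0, 0, 0]},
    {"offset": [10.5, -1, 37.3], "dr": [0, 0, 0]},
    {"offset": [13.2, -1, 44.5], "dr": [0, 0, 0]},
    {"offset": [16, -1, 51.8], "dr": [0, 0, 0]},
    {"offset": [19, -1.5, 59], "dr": [0, 0, 0]},
    {"offset": [22.3, -1.5, 66], "dr": [0, 0, 0]},
    {"offset": [25.6, -2, 73], "dr": [0, 0, 0]},
    {"offset": [29.2, -2, 80], "dr": [0, 0, 0]},
    {"offset": [33, -2.5, 86.6], "dr": [0, 0, 0]},
    {"offset": [37, -2.5, 93.3], "dr": [0, 0, 0]},
    {"offset": [40.8, -3, 100], "dr": [0, 0, 0]},
    {"offset": [45, -3.5, 106.5], "dr": [0, 0, 0]},
    {"offset": [49.4, -3.5, 112.8], "dr": [0, 0, 0]},
    {"offset": [54, -4, 119], "dr": [0, 0, 0]},
    {"offset": [58.6, -4.5, 125.2], "dr": [0, 0, 0]},
    {"offset": [63.5, -4.5, 131.3], "dr": [0, 0, 0]},
    {"offset": [68.5, -5, 137.2], "dr": [0, 0, 0]},
  ],
)

```text
time: 14.3
tool_pos: [0.4595, -0.2526, 0.277]
ee_rot: [0.734, 0.679, -0.003, -0.005]
wrist_force: [-12.0, -1.6, -4.1]
gripper_width: 0.0076
finger_force: 68.2
```

play_rows(
  motion=[
    {"offset": [5.2, -0.5, 5.8], "dr": [0, 0, 0]},
    {"offset": [10.4, -1, 11.5], "dr": [0, 0, 0]},
    {"offset": [15.8, -1, 17], "dr": [0, 0, 0]},
    {"offset": [21.4, -1.5, 22.4], "dr": [0, 0, 0]},
    {"offset": [27, -2, 27.6], "dr": [0, 0, 0]},
    {"offset": [33, -2.5, 32.8], "dr": [0, 0, 0]},
    {"offset": [39, -3, 37.8], "dr": [0, 0, 0]},
    {"offset": [45, -3.5, 42.6], "dr": [0, 0, 0]},
    {"offset": [51, -4, 47.3], "dr": [0, 0, 0]},
    {"offset": [57.5, -4.5, 51.8], "dr": [0, 0, 0]},
    {"offset": [64, -5, 56], "dr": [0, 0, 0]},
    {"offset": [70.5, -5.5, 60.3], "dr": [0, 0, 0]},
    {"offset": [77, -6, 64.3], "dr": [0, 0, 0]},
    {"offset": [83.8, -6.5, 68.2], "dr": [0, 0, 0]},
    {"offset": [90.7, -7, 72], "dr": [0, 0, 0]},
    {"offset": [97.6, -7.5, 75.4], "dr": [0, 0, 0]},
    {"offset": [106, -8, 79.3], "dr": [0, 0, 0]},
    {"offset": [106, -8, 79.3], "dr": [0, 0, 0]},
    {"offset": [106, -8, 79.3], "dr": [0, 0, 0]},
  ],
)

```text
time: 16.68
tool_pos: [0.5691, -0.2604, 0.3627]
ee_rot: [0.733, 0.68, 0.001, -0.002]
wrist_force: [-10.1, 3.4, 9.9]
gripper_width: 0.0071
finger_force: 68.8
```

Run:
```python
from h import *
s=read_state();print(s["time"],s["tool_pos"],s["wrist_force"],s["q"])
print(np.arctan2(s["tool_pos"][2]+.005-.08,695.7-s["tool_pos"][0]*1e3) , (s["tool_pos"][2]+.005-.08)*1e3, 695.7-s["tool_pos"][0]*1e3)
```

```text
16.675 [ 0.56909324 -0.26044344  0.36270824] [-10.14850261   3.36234313   9.85849658] [-0.4006759   0.39189702  1.01915488  1.54379238 -0.33889672  1.39796284
  0.56885988]
0.002272451701495112 287.70824066382886 126.6067592235554
```

play_rows(
  grip=0.5,
  motion=[
    {"offset": [0, 0, 0], "dr": [0, 0, 0]},
    {"offset": [0, 0, 0], "dr": [0, 0, 0]},
    {"offset": [0, 0, 0], "dr": [0, 0, 0]},
    {"offset": [-3, 0, 20], "dr": [0, 0, 0]},
    {"offset": [-3, 0, 50], "dr": [0, 0, 0]},
    {"offset": [0, 15, 70], "dr": [0, 0, 0.1]},
    {"offset": [8, 50, 70], "dr": [0, 0, 0.25]},
    {"offset": [18, 95, 65], "dr": [0, 0, 0.42]},
    {"offset": [29, 145, 55], "dr": [0, 0, 0.6]},
    {"offset": [40, 195, 30], "dr": [0, 0, 0.78]},
    {"offset": [50, 235, -10], "dr": [0, 0, 0.95]},
    {"offset": [56, 260, -55], "dr": [0, 0, 1.12]},
    {"offset": [58, 271, -105], "dr": [0, 0, 1.28]},
    {"offset": [58.5, 273.5, -155], "dr": [0, 0, 1.42]},
    {"offset": [58.5, 273.5, -195], "dr": [0, 0, 1.53]},
    {"offset": [58.5, 273.5, -215], "dr": [0, 0, 1.57]},
    {"offset": [58.5, 273.5, -215], "dr": [0, 0, 1.57]},
  ],
)

```text
time: 18.8
tool_pos: [0.6278, 0.0125, 0.1414]
ee_rot: [0.039, 0.999, -0.0, -0.001]
wrist_force: [-0.3, 0.2, -0.0]
gripper_width: 0.0429
finger_force: 0.0
```

Run:
```python
from m import *
s=read_state();print(s["time"],s["tool_pos"],s["ee_rot"],s["q"],s["wrist_force"])
sd=save("side","pics/s3.png");im=save("top","pics/t3.png")
cv2.imwrite("pics/c3.png",np.hstack([cv2.resize(im[120:290,260:420],(400,425)),cv2.resize(sd[130:300,230:390],(400,425))])[:,:,::-1])
for n,i in(("S",sd),("T",im)):
    for c in comp(i,(0,170,90),(4,255,255),5): print(n,c[0],c[1])
```

```text
18.8 [0.62781942 0.01245809 0.14138693] [ 3.87132383e-02  9.99249302e-01 -3.02191006e-04 -1.42345102e-03] [-0.52722855  0.50307195  0.56705872  1.7582715  -0.31751459  0.97574839
  1.65797414] [-0.33696788  0.19119922 -0.00080526]
S [361.3 155.4] 249
S [380.6 147.4] 17
S [322.4 187.9] 25
T [228.2  73.3] 41
T [235.8 100.9] 464
```

View pics/c3.png

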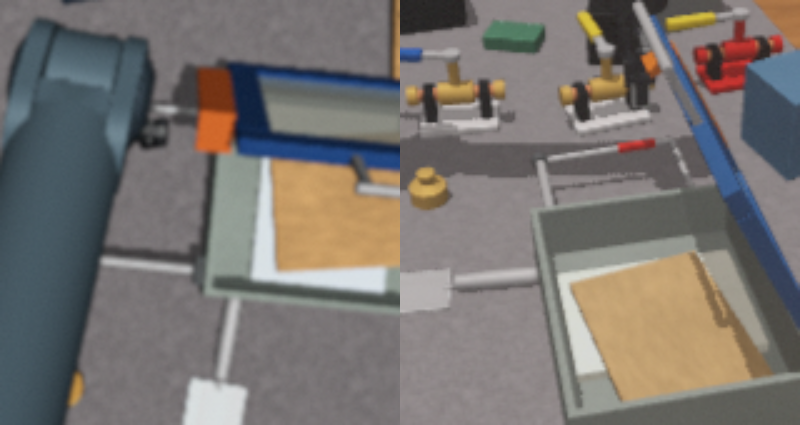

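The hood stands open (side crop, raised frame (700,130)) and the fingers at (640,95) hang above the red sleeve at (637,147). I descend, grip and swing.

play_rows(
  motion=[
    {"offset": [0, 0, -25], "dr": [0, 0, 0]},
    {"offset": [0, 0, -55], "dr": [0, 0, 0]},
    {"offset": [0, 0, -80], "dr": [0, 0, 0]},
    {"offset": [0, 0, -92], "dr": [0, 0, 0]},
    {"offset": [0, 0, -95], "dr": [0, 0, 0]},
    {"offset": [0, 0, -95], "dr": [0, 0, 0]},
  ],
)

```text
time: 19.65
tool_pos: [0.6296, 0.0124, 0.0485]
ee_rot: [0.038, 0.999, 0.0, 0.001]
wrist_force: [-0.7, 0.0, 0.2]
gripper_width: 0.0428
finger_force: 0.0
```

play_rows(
  grip=0,
  newtons=40,
  motion=[
    {"offset": [0, 0, 0], "dr": [0, 0, 0]},
    {"offset": [0, 0, 0], "dr": [0, 0, 0]},
    {"offset": [0, 0, 0], "dr": [0, 0, 0]},
    {"offset": [0, 0, 0], "dr": [0, 0, 0]},
    {"offset": [0, 0, 0], "dr": [0, 0, 0]},
  ],
)

```text
time: 20.27
tool_pos: [0.6293, 0.0124, 0.0477]
ee_rot: [0.038, 0.999, -0.0, 0.001]
wrist_force: [1.1, 0.2, 1.5]
gripper_width: 0.0092
finger_force: 42.6
```

play_rows(
  motion=[
    {"offset": [0, 0, 4], "dr": [-0.002, -0.025, 0]},
    {"offset": [-0.5, 0, 10], "dr": [-0.004, -0.05, 0]},
    {"offset": [-1, 0, 16], "dr": [-0.006, -0.075, 0]},
    {"offset": [-2, 0, 22.5], "dr": [-0.008, -0.1, 0]},
    {"offset": [-5, 0.5, 34.7], "dr": [-0.011, -0.15, 0]},
    {"offset": [-7, 0.5, 40.7], "dr": [-0.013, -0.175, 0]},
    {"offset": [-9, 0.5, 46.5], "dr": [-0.015, -0.2, 0]},
    {"offset": [-14, 1, 58], "dr": [-0.019, -0.25, 0]},
    {"offset": [-20.5, 1.5, 69], "dr": [-0.022, -0.3, 0]},
    {"offset": [-28, 2, 79], "dr": [-0.026, -0.35, 0]},
    {"offset": [-36, 2.5, 88.3], "dr": [-0.03, -0.4, 0]},
    {"offset": [-41, 3, 92.6], "dr": [-0.032, -0.425, 0]},
    {"offset": [-45.5, 3.5, 96.7], "dr": [-0.034, -0.45, 0]},
    {"offset": [-50.5, 4, 100.5], "dr": [-0.036, -0.475, 0]},
    {"offset": [-55.5, 4, 104], "dr": [-0.038, -0.5, 0]},
    {"offset": [-55.5, 4, 104], "dr": [-0.038, -0.5, 0]},
    {"offset": [-55.5, 4, 104], "dr": [-0.038, -0.5, 0]},
  ],
)

```text
time: 22.4
tool_pos: [0.5723, 0.0164, 0.1507]
ee_rot: [0.037, 0.968, -0.009, 0.247]
wrist_force: [0.3, -0.5, -1.8]
gripper_width: 0.009
finger_force: 42.2
```

```bash
cat > st.py <<'E'
from m import *
import sys
s=read_state();R=cv2.Rodrigues(np.zeros(3))[0]
from scipy.spatial.transform import Rotation as Ro
g=s["tool_pos"]-.005*Ro.from_quat(s["ee_rot"]).as_matrix()[:,2]
ex=np.array([.9972,-.0749,0]);d=g-np.array([.5015,.0209,.049])
print(s["time"],s["tool_pos"].round(4),"F",s["wrist_force"].round(1),"w",s["gripper_width"],"prop",np.arctan2(d[2],d@ex),"r",np.hypot(d[2],d@ex),"yoff",d[1]+.0749*(d@ex))
k=sys.argv[1];sd=save("side",f"pics/s{k}.png");im=save("top",f"pics/t{k}.png")
cv2.imwrite(f"pics/c{k}.png",np.hstack([cv2.resize(im[110:240,270:420],(400,347)),cv2.resize(sd[90:220,270:420],(400,347))])[:,:,::-1])
E
python3 st.py 4
```

```text
22.4 [0.5723 0.0164 0.1507] F [ 0.3 -0.5 -1.8] w 0.008950118194227802 prop 0.9969183342306244 r 0.1263239913734756 yoff 0.0008661477061102365
```

View pics/c4.png

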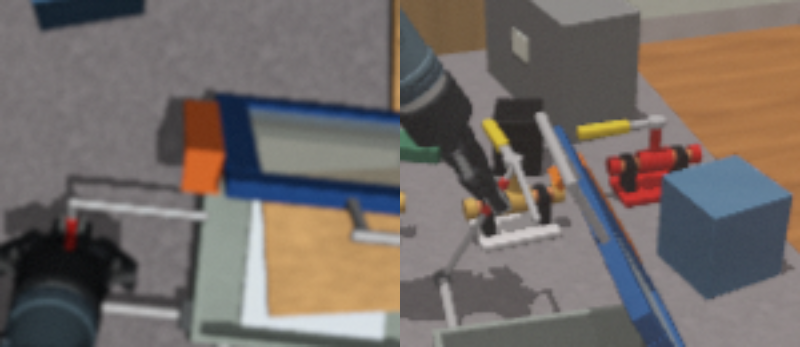

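The top crop shows the pin from (72,208) to (205,215), just in front of the orange bracket at (203,145). The hood is still higher than its resting angle and the prop is at 0.997. I hold here and let the hood sink onto the pin.

play_rows(
  motion=[
    {"offset": [0, 0, 0], "dr": [0, 0, 0]},
    {"offset": [0, 0, 0], "dr": [0, 0, 0]},
    {"offset": [0, 0, 0], "dr": [0, 0, 0]},
    {"offset": [0, 0, 0], "dr": [0, 0, 0]},
    {"offset": [0, 0, 0], "dr": [0, 0, 0]},
    {"offset": [0, 0, 0], "dr": [0, 0, 0]},
    {"offset": [0, 0, 0], "dr": [0, 0, 0]},
    {"offset": [0, 0, 0], "dr": [0, 0, 0]},
    {"offset": [0, 0, 0], "dr": [0, 0, 0]},
    {"offset": [0, 0, 0], "dr": [0, 0, 0]},
    {"offset": [0, 0, 0], "dr": [0, 0, 0]},
    {"offset": [0, 0, 0], "dr": [0, 0, 0]},
    {"offset": [0, 0, 0], "dr": [0, 0, 0]},
    {"offset": [0, 0, 0], "dr": [0, 0, 0]},
    {"offset": [0, 0, 0], "dr": [0, 0, 0]},
    {"offset": [0, 0, 0], "dr": [0, 0, 0]},
    {"offset": [0, 0, 0], "dr": [0, 0, 0]},
    {"offset": [0, 0, 0], "dr": [0, 0, 0]},
    {"offset": [0, 0, 0], "dr": [0, 0, 0]},
    {"offset": [0, 0, 0], "dr": [0, 0, 0]},
  ],
)

```text
time: 25.0
tool_pos: [0.5725, 0.0164, 0.1508]
ee_rot: [0.037, 0.968, -0.009, 0.247]
wrist_force: [-3.5, 0.3, -9.5]
gripper_width: 0.0091
finger_force: 41.7
```

```bash
cat > hood.py <<'E'
from m import *
import sys
# hood angle from front bar: bright bar in top view compared with predicted projections of orange bracket centre
im=cv2.imread(sys.argv[1])[:,:,::-1].copy()
for c in comp(im,(6,170,90),(16,255,255),60):
    if 320<c[0][0]<365 and 130<c[0][1]<215: print("orange",c[0],c[1],cv2.boxPoints(c[2]).round(0).tolist())
C=np.array([.576,-.260]);ex=np.array([.9972,-.0749]);ey=np.array([.0749,.9972])
for f in(0.75,.85,.95,1.05):
    q=np.array([120-165*np.cos(f),167]);w=C+(q[0]*ex+q[1]*ey)/1e3;print(f,proj("top",[*w,.08+.165*np.sin(f)]).round(1))
E
python3 st.py 5; for k in 3 4 5; do python3 hood.py pics/t$k.png|head -1; done; python3 hood.py pics/t5.png|tail -4
```

```text
25.0 [0.5725 0.0164 0.1508] F [-3.5  0.3 -9.5] w 0.009098567650740854 prop 0.9965495940847872 r 0.12647191233057872 yoff 0.0008678739531324592
orange [345.7 164.1] 424 [[339.0, 148.0], [353.0, 148.0], [353.0, 180.0], [339.0, 180.0]]
orange [345.5 165. ] 436 [[339.0, 148.0], [353.0, 148.0], [353.0, 182.0], [339.0, 182.0]]
orange [345.4 165.8] 451 [[338.0, 183.0], [339.0, 148.0], [354.0, 148.0], [353.0, 183.0]]
0.75 [342.3 189.8]
0.85 [343.1 184.4]
0.95 [344.  178.6]
1.05 [344.9 172.3]
```

```bash
cat > ang.py <<'E'
from h import *
C=np.array([.576,-.260]);ex=np.array([.9972,-.0749]);ey=np.array([.0749,.9972])
def W(x,y,z): w=C+(x*ex+y*ey)/1e3;return [*w,z/1e3]
for f in(.75,.85,.95,1.05,1.15):
    print(f,[proj(n,W(120-310*np.cos(f+.013),y,80+310*np.sin(f+.013))).round(1).tolist() for n,y in(("side",60),("side",-60),("top",60),("top",-60))])
ims=[cv2.imread(f"pics/{n}{k}.png") for n in("s","t") for k in(3,4,5)]
print([np.abs(ims[a].astype(int)-ims[b]).max(2).__gt__(40).sum() for a,b in((0,1),(1,2),(3,4),(4,5))])
o=[cv2.resize(i[80:190,270:400],(390,330),interpolation=cv2.INTER_CUBIC) for i in ims[1:3]]
p=[cv2.resize(i[120:210,270:400],(390,270),interpolation=cv2.INTER_CUBIC) for i in ims[4:6]]
cv2.imwrite("pics/c5b.png",np.vstack([np.hstack(o),np.hstack(p)]))
E
python3 ang.py
```

```text
0.75 [[284.9, 161.3], [291.6, 190.6], [391.0, 240.4], [447.2, 246.3]]
0.85 [[294.0, 152.2], [302.0, 180.6], [394.0, 230.2], [451.5, 236.2]]
0.95 [[304.2, 143.8], [313.6, 171.4], [397.0, 218.4], [455.8, 224.6]]
1.05 [[315.4, 136.1], [326.4, 162.9], [400.0, 205.2], [459.9, 211.6]]
1.15 [[327.4, 129.4], [340.0, 155.5], [402.8, 190.9], [463.7, 197.3]]
[np.int64(17303), np.int64(577), np.int64(12832), np.int64(1029)]
```

View pics/c5b.png

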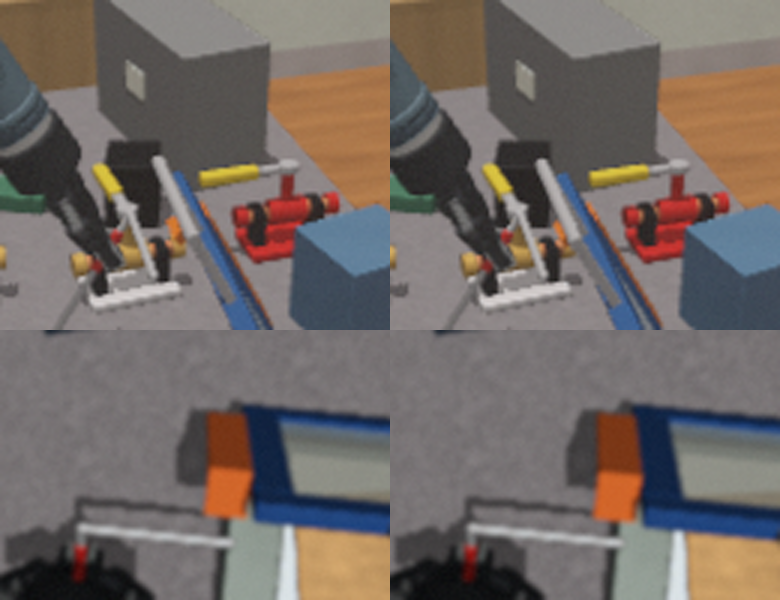

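The crops show the bar end moving only from (322.7,133.3) to (320.7,134), so the hood is at about 1.09 rad and sinking at about 0.015 rad/s. I keep holding and wait.

play_rows(
  motion=[
    {"offset": [0, 0, 0], "dr": [0, 0, 0]},
    {"offset": [0, 0, 0], "dr": [0, 0, 0]},
    {"offset": [0, 0, 0], "dr": [0, 0, 0]},
    {"offset": [0, 0, 0], "dr": [0, 0, 0]},
    {"offset": [0, 0, 0], "dr": [0, 0, 0]},
    {"offset": [0, 0, 0], "dr": [0, 0, 0]},
    {"offset": [0, 0, 0], "dr": [0, 0, 0]},
    {"offset": [0, 0, 0], "dr": [0, 0, 0]},
    {"offset": [0, 0, 0], "dr": [0, 0, 0]},
    {"offset": [0, 0, 0], "dr": [0, 0, 0]},
    {"offset": [0, 0, 0], "dr": [0, 0, 0]},
    {"offset": [0, 0, 0], "dr": [0, 0, 0]},
    {"offset": [0, 0, 0], "dr": [0, 0, 0]},
    {"offset": [0, 0, 0], "dr": [0, 0, 0]},
    {"offset": [0, 0, 0], "dr": [0, 0, 0]},
    {"offset": [0, 0, 0], "dr": [0, 0, 0]},
    {"offset": [0, 0, 0], "dr": [0, 0, 0]},
    {"offset": [0, 0, 0], "dr": [0, 0, 0]},
    {"offset": [0, 0, 0], "dr": [0, 0, 0]},
    {"offset": [0, 0, 0], "dr": [0, 0, 0]},
  ],
)

```text
time: 27.6
tool_pos: [0.5725, 0.0164, 0.1508]
ee_rot: [0.037, 0.968, -0.009, 0.247]
wrist_force: [-4.6, -0.6, -10.0]
gripper_width: 0.0092
finger_force: 41.7
```

play_rows(
  motion=[
    {"offset": [0, 0, 0], "dr": [0, 0, 0]},
    {"offset": [0, 0, 0], "dr": [0, 0, 0]},
    {"offset": [0, 0, 0], "dr": [0, 0, 0]},
    {"offset": [0, 0, 0], "dr": [0, 0, 0]},
    {"offset": [0, 0, 0], "dr": [0, 0, 0]},
    {"offset": [0, 0, 0], "dr": [0, 0, 0]},
    {"offset": [0, 0, 0], "dr": [0, 0, 0]},
    {"offset": [0, 0, 0], "dr": [0, 0, 0]},
    {"offset": [0, 0, 0], "dr": [0, 0, 0]},
    {"offset": [0, 0, 0], "dr": [0, 0, 0]},
    {"offset": [0, 0, 0], "dr": [0, 0, 0]},
    {"offset": [0, 0, 0], "dr": [0, 0, 0]},
    {"offset": [0, 0, 0], "dr": [0, 0, 0]},
    {"offset": [0, 0, 0], "dr": [0, 0, 0]},
    {"offset": [0, 0, 0], "dr": [0, 0, 0]},
    {"offset": [0, 0, 0], "dr": [0, 0, 0]},
    {"offset": [0, 0, 0], "dr": [0, 0, 0]},
    {"offset": [0, 0, 0], "dr": [0, 0, 0]},
    {"offset": [0, 0, 0], "dr": [0, 0, 0]},
    {"offset": [0, 0, 0], "dr": [0, 0, 0]},
  ],
)

```text
time: 30.1
tool_pos: [0.5725, 0.0164, 0.1508]
ee_rot: [0.037, 0.968, -0.009, 0.247]
wrist_force: [-5.4, -0.3, -10.0]
gripper_width: 0.0093
finger_force: 41.7
```

```bash
python3 st.py 6; python3 hood.py pics/t6.png|head -1
cat > bar.py <<'E'
from m import *
import sys
# front edge of blue hood frame, left part: lowest blue row near the hood's left corner in the top view
im=cv2.imread(sys.argv[1])[:,:,::-1].copy()
m=cv2.inRange(cv2.cvtColor(im,cv2.COLOR_RGB2HSV),np.array((105,120,40)),np.array((122,255,255)))
C=np.array([.576,-.260]);ex=np.array([.9972,-.0749]);ey=np.array([.0749,.9972])
cs=[380,400,420];rows=[max(np.flatnonzero(m[130:300,c]))+130 for c in cs];print("edge rows",rows)
for f in np.arange(.65,1.2,.1):
    q=[proj("top",[*(C+((120-250*np.cos(f))*ex+y*ey)/1e3),.08+.25*np.sin(f)]) for y in(150,-150)]
    print(round(f,2),[round(float(np.interp(c,[q[0][0],q[1][0]],[q[0][1],q[1][1]])),1) for c in cs])
E
for k in 3 5 6;do python3 bar.py pics/t$k.png|head -1;done;python3 bar.py pics/t6.png|tail -6
```

```text
30.1 [0.5725 0.0164 0.1508] F [ -5.4  -0.3 -10. ] w 0.009262130002323489 prop 0.9964799822975172 r 0.126467497097892 yoff 0.0008322434047724429
orange [345.  167.6] 481 [[338.0, 186.0], [339.0, 149.0], [353.0, 149.0], [352.0, 186.0]]
edge rows [np.int64(183), np.int64(183), np.int64(187)]
edge rows [np.int64(187), np.int64(185), np.int64(191)]
edge rows [np.int64(191), np.int64(189), np.int64(195)]
0.65 [227.0, 229.1, 231.2]
0.75 [219.8, 222.0, 224.1]
0.85 [211.5, 213.6, 215.8]
0.95 [202.2, 204.3, 206.4]
1.05 [191.9, 194.0, 196.1]
1.15 [180.8, 182.9, 185.1]
```

play_rows(
  motion=[
    {"offset": [0, 0, 0], "dr": [0, 0, 0]},
    {"offset": [0, 0, 0], "dr": [0, 0, 0]},
    {"offset": [0, 0, 0], "dr": [0, 0, 0]},
    {"offset": [0, 0, 0], "dr": [0, 0, 0]},
    {"offset": [0, 0, 0], "dr": [0, 0, 0]},
    {"offset": [0, 0, 0], "dr": [0, 0, 0]},
    {"offset": [0, 0, 0], "dr": [0, 0, 0]},
    {"offset": [0, 0, 0], "dr": [0, 0, 0]},
    {"offset": [0, 0, 0], "dr": [0, 0, 0]},
    {"offset": [0, 0, 0], "dr": [0, 0, 0]},
    {"offset": [0, 0, 0], "dr": [0, 0, 0]},
    {"offset": [0, 0, 0], "dr": [0, 0, 0]},
    {"offset": [0, 0, 0], "dr": [0, 0, 0]},
    {"offset": [0, 0, 0], "dr": [0, 0, 0]},
    {"offset": [0, 0, 0], "dr": [0, 0, 0]},
    {"offset": [0, 0, 0], "dr": [0, 0, 0]},
    {"offset": [0, 0, 0], "dr": [0, 0, 0]},
    {"offset": [0, 0, 0], "dr": [0, 0, 0]},
    {"offset": [0, 0, 0], "dr": [0, 0, 0]},
    {"offset": [0, 0, 0], "dr": [0, 0, 0]},
  ],
)

```text
time: 32.7
tool_pos: [0.5725, 0.0164, 0.1508]
ee_rot: [0.037, 0.968, -0.009, 0.247]
wrist_force: [-4.3, 0.2, -10.0]
gripper_width: 0.0089
finger_force: 41.7
```

play_rows(
  motion=[
    {"offset": [0, 0, 0], "dr": [0, 0, 0]},
    {"offset": [0, 0, 0], "dr": [0, 0, 0]},
    {"offset": [0, 0, 0], "dr": [0, 0, 0]},
    {"offset": [0, 0, 0], "dr": [0, 0, 0]},
    {"offset": [0, 0, 0], "dr": [0, 0, 0]},
    {"offset": [0, 0, 0], "dr": [0, 0, 0]},
    {"offset": [0, 0, 0], "dr": [0, 0, 0]},
    {"offset": [0, 0, 0], "dr": [0, 0, 0]},
    {"offset": [0, 0, 0], "dr": [0, 0, 0]},
    {"offset": [0, 0, 0], "dr": [0, 0, 0]},
    {"offset": [0, 0, 0], "dr": [0, 0, 0]},
    {"offset": [0, 0, 0], "dr": [0, 0, 0]},
    {"offset": [0, 0, 0], "dr": [0, 0, 0]},
    {"offset": [0, 0, 0], "dr": [0, 0, 0]},
    {"offset": [0, 0, 0], "dr": [0, 0, 0]},
    {"offset": [0, 0, 0], "dr": [0, 0, 0]},
    {"offset": [0, 0, 0], "dr": [0, 0, 0]},
    {"offset": [0, 0, 0], "dr": [0, 0, 0]},
    {"offset": [0, 0, 0], "dr": [0, 0, 0]},
    {"offset": [0, 0, 0], "dr": [0, 0, 0]},
  ],
)

```text
time: 35.2
tool_pos: [0.5725, 0.0164, 0.1508]
ee_rot: [0.037, 0.968, -0.009, 0.247]
wrist_force: [-4.6, -0.5, -10.7]
gripper_width: 0.0095
finger_force: 41.7
```

```bash
python3 st.py 7; python3 hood.py pics/t7.png|head -1;python3 bar.py pics/t7.png|head -1
```

```text
35.2 [0.5725 0.0164 0.1508] F [ -4.6  -0.5 -10.7] w 0.009501380972747098 prop 0.9964421000926694 r 0.12646043880442454 yoff 0.0008260782718629558
orange [344.6 169.6] 499 [[338.0, 150.0], [352.0, 150.0], [352.0, 188.0], [338.0, 188.0]]
edge rows [np.int64(196), np.int64(195), np.int64(200)]
```

play_rows(
  motion=[
    {"offset": [0, 0, 0], "dr": [0, 0, 0]},
    {"offset": [0, 0, 0], "dr": [0, 0, 0]},
    {"offset": [0, 0, 0], "dr": [0, 0, 0]},
    {"offset": [0, 0, 0], "dr": [0, 0, 0]},
    {"offset": [0, 0, 0], "dr": [0, 0, 0]},
    {"offset": [0, 0, 0], "dr": [0, 0, 0]},
    {"offset": [0, 0, 0], "dr": [0, 0, 0]},
    {"offset": [0, 0, 0], "dr": [0, 0, 0]},
    {"offset": [0, 0, 0], "dr": [0, 0, 0]},
    {"offset": [0, 0, 0], "dr": [0, 0, 0]},
    {"offset": [0, 0, 0], "dr": [0, 0, 0]},
    {"offset": [0, 0, 0], "dr": [0, 0, 0]},
    {"offset": [0, 0, 0], "dr": [0, 0, 0]},
    {"offset": [0, 0, 0], "dr": [0, 0, 0]},
    {"offset": [0, 0, 0], "dr": [0, 0, 0]},
    {"offset": [0, 0, 0], "dr": [0, 0, 0]},
    {"offset": [0, 0, 0], "dr": [0, 0, 0]},
    {"offset": [0, 0, 0], "dr": [0, 0, 0]},
    {"offset": [0, 0, 0], "dr": [0, 0, 0]},
    {"offset": [0, 0, 0], "dr": [0, 0, 0]},
  ],
)

```text
time: 37.8
tool_pos: [0.5725, 0.0164, 0.1508]
ee_rot: [0.037, 0.968, -0.009, 0.247]
wrist_force: [-4.3, 0.6, -10.4]
gripper_width: 0.0094
finger_force: 41.7
```

play_rows(
  motion=[
    {"offset": [0, 0, 0], "dr": [0, 0, 0]},
    {"offset": [0, 0, 0], "dr": [0, 0, 0]},
    {"offset": [0, 0, 0], "dr": [0, 0, 0]},
    {"offset": [0, 0, 0], "dr": [0, 0, 0]},
    {"offset": [0, 0, 0], "dr": [0, 0, 0]},
    {"offset": [0, 0, 0], "dr": [0, 0, 0]},
    {"offset": [0, 0, 0], "dr": [0, 0, 0]},
    {"offset": [0, 0, 0], "dr": [0, 0, 0]},
    {"offset": [0, 0, 0], "dr": [0, 0, 0]},
    {"offset": [0, 0, 0], "dr": [0, 0, 0]},
    {"offset": [0, 0, 0], "dr": [0, 0, 0]},
    {"offset": [0, 0, 0], "dr": [0, 0, 0]},
    {"offset": [0, 0, 0], "dr": [0, 0, 0]},
    {"offset": [0, 0, 0], "dr": [0, 0, 0]},
    {"offset": [0, 0, 0], "dr": [0, 0, 0]},
    {"offset": [0, 0, 0], "dr": [0, 0, 0]},
    {"offset": [0, 0, 0], "dr": [0, 0, 0]},
    {"offset": [0, 0, 0], "dr": [0, 0, 0]},
    {"offset": [0, 0, 0], "dr": [0, 0, 0]},
    {"offset": [0, 0, 0], "dr": [0, 0, 0]},
  ],
)

```text
time: 40.3
tool_pos: [0.5725, 0.0164, 0.1508]
ee_rot: [0.037, 0.968, -0.009, 0.247]
wrist_force: [-4.2, -0.2, -10.8]
gripper_width: 0.0093
finger_force: 41.7
```

```bash
python3 st.py 8; python3 hood.py pics/t8.png|head -1;python3 bar.py pics/t8.png|head -1
```

```text
40.3 [0.5725 0.0164 0.1508] F [ -4.2  -0.2 -10.8] w 0.009286941002446142 prop 0.9964831661487101 r 0.1264924472449246 yoff 0.0008731843368134781
orange [344.1 172.6] 539 [[337.0, 194.0], [339.0, 151.0], [352.0, 151.0], [351.0, 194.0]]
edge rows [np.int64(202), np.int64(202), np.int64(207)]
```

play_rows(
  motion=[
    {"offset": [0, 0, 0], "dr": [0, 0, 0]},
    {"offset": [0, 0, 0], "dr": [0, 0, 0]},
    {"offset": [0, 0, 0], "dr": [0, 0, 0]},
    {"offset": [0, 0, 0], "dr": [0, 0, 0]},
    {"offset": [0, 0, 0], "dr": [0, 0, 0]},
    {"offset": [0, 0, 0], "dr": [0, 0, 0]},
    {"offset": [0, 0, 0], "dr": [0, 0, 0]},
    {"offset": [0, 0, 0], "dr": [0, 0, 0]},
    {"offset": [0, 0, 0], "dr": [0, 0, 0]},
    {"offset": [0, 0, 0], "dr": [0, 0, 0]},
    {"offset": [0, 0, 0], "dr": [0, 0, 0]},
    {"offset": [0, 0, 0], "dr": [0, 0, 0]},
    {"offset": [0, 0, 0], "dr": [0, 0, 0]},
    {"offset": [0, 0, 0], "dr": [0, 0, 0]},
    {"offset": [0, 0, 0], "dr": [0, 0, 0]},
    {"offset": [0, 0, 0], "dr": [0, 0, 0]},
    {"offset": [0, 0, 0], "dr": [0, 0, 0]},
    {"offset": [0, 0, 0], "dr": [0, 0, 0]},
    {"offset": [0, 0, 0], "dr": [0, 0, 0]},
    {"offset": [0, 0, 0], "dr": [0, 0, 0]},
  ],
)

```text
time: 42.9
tool_pos: [0.5725, 0.0164, 0.1508]
ee_rot: [0.037, 0.968, -0.009, 0.247]
wrist_force: [-5.3, -0.3, -10.9]
gripper_width: 0.0092
finger_force: 41.7
```

play_rows(
  motion=[
    {"offset": [0, 0, 0], "dr": [0, 0, 0]},
    {"offset": [0, 0, 0], "dr": [0, 0, 0]},
    {"offset": [0, 0, 0], "dr": [0, 0, 0]},
    {"offset": [0, 0, 0], "dr": [0, 0, 0]},
    {"offset": [0, 0, 0], "dr": [0, 0, 0]},
    {"offset": [0, 0, 0], "dr": [0, 0, 0]},
    {"offset": [0, 0, 0], "dr": [0, 0, 0]},
    {"offset": [0, 0, 0], "dr": [0, 0, 0]},
    {"offset": [0, 0, 0], "dr": [0, 0, 0]},
    {"offset": [0, 0, 0], "dr": [0, 0, 0]},
    {"offset": [0, 0, 0], "dr": [0, 0, 0]},
    {"offset": [0, 0, 0], "dr": [0, 0, 0]},
    {"offset": [0, 0, 0], "dr": [0, 0, 0]},
    {"offset": [0, 0, 0], "dr": [0, 0, 0]},
    {"offset": [0, 0, 0], "dr": [0, 0, 0]},
    {"offset": [0, 0, 0], "dr": [0, 0, 0]},
    {"offset": [0, 0, 0], "dr": [0, 0, 0]},
    {"offset": [0, 0, 0], "dr": [0, 0, 0]},
    {"offset": [0, 0, 0], "dr": [0, 0, 0]},
    {"offset": [0, 0, 0], "dr": [0, 0, 0]},
  ],
)

```text
time: 45.4
tool_pos: [0.5725, 0.0164, 0.1508]
ee_rot: [0.037, 0.968, -0.009, 0.247]
wrist_force: [-5.5, -0.0, -11.3]
gripper_width: 0.0094
finger_force: 41.7
```

```bash
python3 st.py 9; python3 hood.py pics/t9.png|head -1;python3 bar.py pics/t9.png|head -1
```

```text
45.4 [0.5725 0.0164 0.1508] F [ -5.5  -0.  -11.3] w 0.009386236836394946 prop 0.996488790170236 r 0.12647325678327026 yoff 0.0008207666718196864
orange [343.7 175.8] 581 [[336.0, 198.0], [338.0, 152.0], [352.0, 153.0], [350.0, 198.0]]
edge rows [np.int64(210), np.int64(212), np.int64(214)]
```

play_rows(
  motion=[
    {"offset": [0, 0, 0], "dr": [0, 0, 0]},
    {"offset": [0, 0, 0], "dr": [0, 0, 0]},
    {"offset": [0, 0, 0], "dr": [0, 0, 0]},
    {"offset": [0, 0, 0], "dr": [0, 0, 0]},
    {"offset": [0, 0, 0], "dr": [0, 0, 0]},
    {"offset": [0, 0, 0], "dr": [0, 0, 0]},
    {"offset": [0, 0, 0], "dr": [0, 0, 0]},
    {"offset": [0, 0, 0], "dr": [0, 0, 0]},
    {"offset": [0, 0, 0], "dr": [0, 0, 0]},
    {"offset": [0, 0, 0], "dr": [0, 0, 0]},
    {"offset": [0, 0, 0], "dr": [0, 0, 0]},
    {"offset": [0, 0, 0], "dr": [0, 0, 0]},
    {"offset": [0, 0, 0], "dr": [0, 0, 0]},
    {"offset": [0, 0, 0], "dr": [0, 0, 0]},
    {"offset": [0, 0, 0], "dr": [0, 0, 0]},
    {"offset": [0, 0, 0], "dr": [0, 0, 0]},
    {"offset": [0, 0, 0], "dr": [0, 0, 0]},
    {"offset": [0, 0, 0], "dr": [0, 0, 0]},
    {"offset": [0, 0, 0], "dr": [0, 0, 0]},
    {"offset": [0, 0, 0], "dr": [0, 0, 0]},
  ],
)

```text
time: 48.0
tool_pos: [0.5725, 0.0164, 0.1508]
ee_rot: [0.037, 0.968, -0.009, 0.247]
wrist_force: [-4.7, 0.2, -10.4]
gripper_width: 0.0091
finger_force: 41.7
```

play_rows(
  motion=[
    {"offset": [0, 0, 0], "dr": [0, 0, 0]},
    {"offset": [0, 0, 0], "dr": [0, 0, 0]},
    {"offset": [0, 0, 0], "dr": [0, 0, 0]},
    {"offset": [0, 0, 0], "dr": [0, 0, 0]},
    {"offset": [0, 0, 0], "dr": [0, 0, 0]},
    {"offset": [0, 0, 0], "dr": [0, 0, 0]},
    {"offset": [0, 0, 0], "dr": [0, 0, 0]},
    {"offset": [0, 0, 0], "dr": [0, 0, 0]},
    {"offset": [0, 0, 0], "dr": [0, 0, 0]},
    {"offset": [0, 0, 0], "dr": [0, 0, 0]},
    {"offset": [0, 0, 0], "dr": [0, 0, 0]},
    {"offset": [0, 0, 0], "dr": [0, 0, 0]},
    {"offset": [0, 0, 0], "dr": [0, 0, 0]},
    {"offset": [0, 0, 0], "dr": [0, 0, 0]},
    {"offset": [0, 0, 0], "dr": [0, 0, 0]},
    {"offset": [0, 0, 0], "dr": [0, 0, 0]},
  ],
)

```text
time: 50.0
tool_pos: [0.5725, 0.0164, 0.1508]
ee_rot: [0.037, 0.968, -0.009, 0.247]
wrist_force: [-5.7, -0.7, -10.0]
gripper_width: 0.0094
finger_force: 41.7
```

```bash
python3 st.py 10; python3 hood.py pics/t10.png|head -1;python3 bar.py pics/t10.png|head -1
```

```text
50.0 [0.5725 0.0164 0.1508] F [ -5.7  -0.7 -10. ] w 0.009413440882594905 prop 0.9964542097898603 r 0.12646694540430664 yoff 0.0008391916569895604
orange [343.  178.6] 613 [[336.0, 154.0], [349.0, 154.0], [349.0, 203.0], [336.0, 203.0]]
edge rows [np.int64(217), np.int64(219), np.int64(221)]
```

play_rows(
  motion=[
    {"offset": [0, 0, 0], "dr": [0, 0, 0]},
    {"offset": [0, 0, 0], "dr": [0, 0, 0]},
    {"offset": [0, 0, 0], "dr": [0, 0, 0]},
    {"offset": [0, 0, 0], "dr": [0, 0, 0]},
    {"offset": [0, 0, 0], "dr": [0, 0, 0]},
    {"offset": [0, 0, 0], "dr": [0, 0, 0]},
    {"offset": [0, 0, 0], "dr": [0, 0, 0]},
    {"offset": [0, 0, 0], "dr": [0, 0, 0]},
    {"offset": [0, 0, 0], "dr": [0, 0, 0]},
    {"offset": [0, 0, 0], "dr": [0, 0, 0]},
    {"offset": [0, 0, 0], "dr": [0, 0, 0]},
    {"offset": [0, 0, 0], "dr": [0, 0, 0]},
    {"offset": [0, 0, 0], "dr": [0, 0, 0]},
    {"offset": [0, 0, 0], "dr": [0, 0, 0]},
    {"offset": [0, 0, 0], "dr": [0, 0, 0]},
    {"offset": [0, 0, 0], "dr": [0, 0, 0]},
    {"offset": [0, 0, 0], "dr": [0, 0, 0]},
    {"offset": [0, 0, 0], "dr": [0, 0, 0]},
    {"offset": [0, 0, 0], "dr": [0, 0, 0]},
    {"offset": [0, 0, 0], "dr": [0, 0, 0]},
  ],
)

```text
time: 52.6
tool_pos: [0.5725, 0.0164, 0.1508]
ee_rot: [0.037, 0.968, -0.009, 0.247]
wrist_force: [-4.5, -0.1, -10.6]
gripper_width: 0.0089
finger_force: 41.7
```

```bash
python3 st.py 11; python3 hood.py pics/t11.png|head -1;python3 bar.py pics/t11.png|head -1
```

```text
52.6 [0.5725 0.0164 0.1508] F [ -4.5  -0.1 -10.6] w 0.00892146855436241 prop 0.9965023011481512 r 0.12648032355517466 yoff 0.0008367537541562036
orange [343.  178.5] 612 [[336.0, 203.0], [338.0, 154.0], [351.0, 154.0], [349.0, 203.0]]
edge rows [np.int64(217), np.int64(219), np.int64(221)]
```

The hood has stopped sinking, with the same edge rows 217/219/221 and an angle of about 0.77 rad, so it rests on the pin. I release and back off along the tool axis.

play_rows(
  grip=0.5,
  motion=[
    {"offset": [0, 0, 0], "dr": [0, 0, 0]},
    {"offset": [0, 0, 0], "dr": [0, 0, 0]},
    {"offset": [0, 0, 0], "dr": [0, 0, 0]},
    {"offset": [-5, 0, 9], "dr": [0, 0, 0]},
    {"offset": [-15, 1, 27], "dr": [0, 0, 0]},
    {"offset": [-29, 2, 53], "dr": [0, 0, 0]},
    {"offset": [-48, 4, 88], "dr": [0, 0, 0]},
    {"offset": [-70, 10, 120], "dr": [0, 0, 0]},
    {"offset": [-90, 20, 140], "dr": [0, 0, 0]},
    {"offset": [-100, 30, 150], "dr": [0, 0, 0]},
    {"offset": [-100, 30, 150], "dr": [0, 0, 0]},
  ],
)

```text
time: 54.08
tool_pos: [0.4742, 0.0472, 0.3034]
ee_rot: [0.037, 0.967, -0.008, 0.25]
wrist_force: [0.8, -0.8, -0.4]
gripper_width: 0.0432
finger_force: 0.0
```

```bash
python3 st.py 12; python3 hood.py pics/t12.png|head -1;python3 bar.py pics/t12.png|head -1
python3 - <<'E'
import cv2,numpy as np
t=cv2.imread("pics/t12.png");s=cv2.imread("pics/s12.png")
cv2.imwrite("pics/c12.png",np.hstack([cv2.resize(t[120:270,270:420],(400,400),interpolation=cv2.INTER_CUBIC),cv2.resize(s[110:230,250:370],(400,400),interpolation=cv2.INTER_CUBIC)]))
E
```

```text
54.075 [0.4742 0.0472 0.3034] F [ 0.8 -0.8 -0.4] w 0.04319812229332596 prop 1.692426436287244 r 0.26070409164292857 yoff 0.024100721086887156
orange [343.  178.6] 614 [[336.0, 154.0], [349.0, 154.0], [349.0, 203.0], [336.0, 203.0]]
edge rows [np.int64(217), np.int64(219), np.int64(221)]
```

View pics/c12.png

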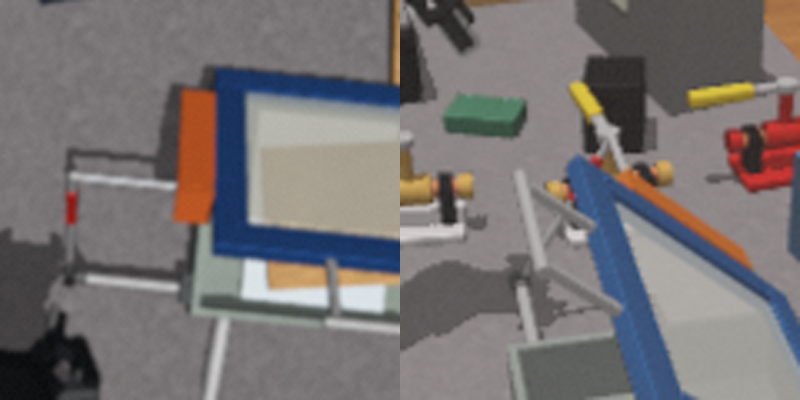

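The top crop shows the freed rod with its pin running from (72,178) under the orange bracket at (178,186), with the hood angle unchanged. I make one numerical check of the fit and the stability.

play_rows(
  motion=[
    {"offset": [0, 0, 0], "dr": [0, 0, 0]},
    {"offset": [0, 0, 0], "dr": [0, 0, 0]},
    {"offset": [0, 0, 0], "dr": [0, 0, 0]},
    {"offset": [0, 0, 0], "dr": [0, 0, 0]},
    {"offset": [0, 0, 0], "dr": [0, 0, 0]},
    {"offset": [0, 0, 0], "dr": [0, 0, 0]},
    {"offset": [0, 0, 0], "dr": [0, 0, 0]},
    {"offset": [0, 0, 0], "dr": [0, 0, 0]},
  ],
)

```text
time: 55.18
tool_pos: [0.4731, 0.0465, 0.3013]
ee_rot: [0.037, 0.968, -0.009, 0.248]
wrist_force: [-0.1, 0.4, 0.2]
gripper_width: 0.0427
finger_force: 0.0
```

```bash
python3 st.py 13; python3 bar.py pics/t13.png|head -1; python3 bar.py pics/top0.png|head -1
python3 - <<'E'
from m import *
C=np.array([.576,-.260]);ex=np.array([.9972,-.0749]);ey=np.array([.0749,.9972])
P=lambda n,x,y,z:proj(n,[*(C+(x*ex+y*ey)/1e3),z/1e3]).round(1)
for th in(.9,.95,1,1.05): print(th,"rod end top",P("top",-95+171*np.cos(th),275,50+171*np.sin(th)),"sleeve",P("top",-95+125*np.cos(th),275,50+125*np.sin(th)))
im=cv2.imread("pics/t13.png")[:,:,::-1].copy()
print([c[0] for c in comp(im,(0,150,80),(6,255,255),15) if 270<c[0][0]<320])
g=im[178:200,297:340].astype(int).min(2);print("pin rows",[(297+c,178+int(g[:,c].argmax())) for c in range(4,38,6)])
# closed-hood bias
print("closed edge",[P("top",120-250,y,z) for y in(150,-150) for z in(80,95)])
for f in(.70,.75,.8): print(f,[P("top",120-310*np.cos(f+.013),y,80+310*np.sin(f+.013)) for y in(60,-60)],[P("side",120-310*np.cos(f+.013),y,80+310*np.sin(f+.013)) for y in(60,-60)])
E
```

```text
55.175 [0.4731 0.0465 0.3013] F [-0.1  0.4  0.2] w 0.04268677884142042 prop 1.6974225181613003 r 0.2587383957079816 yoff 0.02331867634508763
edge rows [np.int64(217), np.int64(219), np.int64(221)]
edge rows [np.int64(242), np.int64(245), np.int64(247)]
0.9 rod end top [297.8 180.3] sleeve [297.1 193. ]
0.95 rod end top [297.4 182.9] sleeve [296.9 194.9]
1 rod end top [297.  185.7] sleeve [296.6 196.9]
1.05 rod end top [296.6 188.6] sleeve [296.3 199. ]
[array([296.2, 197.5])]
pin rows [(301, 186), (307, 186), (313, 187), (319, 188), (325, 188), (331, 189)]
closed edge [array([340.7, 241.7]), array([341.1, 242.1]), array([453. , 253.5]), array([455., 254.])]
0.7 [array([389.5, 245. ]), array([445. , 250.8])] [array([280.7, 166. ]), array([287. , 195.7])]
0.75 [array([391. , 240.4]), array([447.2, 246.3])] [array([284.9, 161.3]), array([291.6, 190.6])]
0.8 [array([392.5, 235.5]), array([449.4, 241.4])] [array([289.3, 156.7]), array([296.7, 185.5])]
```

```bash
python3 -c "
from station import *
print(finish_job())"
```

```text
the job is handed in; nothing more can be done
None
```

The job is handed in at about 55 s: the yellow cock is shut and was pressed to its stop at about 15 N, the hood rests at about 0.75 rad on the prop (about 1.0 rad, pin measured at the socket), and the arm is clear; I moved nothing else.

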